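Find the plate that does not rock and stand the master on it

ROBOT

A 6-joint arm with a two-finger parallel gripper is mounted at the origin on the work surface. World frame = base frame: x ahead of the robot, y to its left, z up, the work surface at z = 0. Lengths are in m, angles in rad, forces in N, time in s.
With the tool pointing down it reaches from about 0.375 to 0.9 m from the base axis. Payload 3.1 kg.
Tool frame: the origin (TCP) lies between the finger pads; the fingertips stand manip.finger_overhang ahead of it and the grasp point (between the pads) lies 5 mm behind it (manip.finger_overhang is the distance from the TCP to the fingertips, in m); z points along the fingers, y is the line along which they close (so a half turn about z gives the same grasp; the last joint's range is limited). The gripper opens to 85 mm and grips with 20 to 120 N. Pads are 22 mm wide; open, the fingers measure 114 mm over their backs; the gripper's body (76 mm by 85 mm) begins 54 mm behind the grasp point. The pads swing forward as they close: fully open they stand 13 mm farther back than shut.
Start: joints at [-1.444, 0.527, 1.433, -0, 1.181, -0.178], TCP at [0.188, -0.596, 0.245] pointing down, gripper open.
Joint ranges: [-3.08, 3.08], [-0.75, 2.2], [0.22, 2.44], [-1.43, 4.57], [0, 2.65], [-2.85, 2.85]. Speed limits (rad/s): [2.79, 2.79, 3.14, 3.14, 3.14, 3.14].

INTERFACE

Orientations are given as a unit quaternion [x, y, z, w].
In Python, from station import manip gives the robot as it stands.
- The arm moves only by the tool drive_tool, never from a script. Its argument "plan" is a list of rows, each a list of 7 numbers: the shift along the tool's x, y, z in m, then the turn, a rotation vector about the tool's x, y, z in degrees, then the opening, from -1 (shut) to 1 (fully open). In form: [[x, y, z, wx, wy, wz, gripper], ...]. A call has 1 to 10 rows; each row shifts and turns the commanded pose from where the row before left it, along the tool's axes as they then stand; what a row does not reach is not made up. A row lasts 1/10 s, in which the tool goes at most 50 mm and 8.59 degrees, less where a joint would pass 70% of its speed; a pose out of reach is approached as far as the arm can. A call is refused whole if a number of a shift passes 0.05 or a number of a turn 8.59, either way. A call with a gripper value outside its range is refused whole. The fingers move at their own pace and stop on an object; "newtons" is the grip in N (left out, the last holds). Time passes only in rows, so rows that do not move let the fingers close. It gives the time, the measured TCP pose, the force, the opening and the grip force at its end, in the units of the state.
- manip.sense(): the state, without advancing time (a new reading comes with each control period).
- manip.snapshot(name): name is "scene" or "top"; returns a dict with "image" (400x640x3 uint8, red, green, blue), "z_map" (400x640 float32, m along the optical axis (not along the pixel's ray), 0 where there is no reading), "fov_y" (degrees; the focal length in pixels is half the picture's height over the tangent of half this angle, whatever the lens; pixels are square), "cx", "cy" (the principal point, pixels), "extrinsics" (4x4, takes a point from camera to world coordinates). Camera axes: x right, y up, looking along -z (the intrinsics and any distortion apply to the point x, -y, -z); pixel columns grow to the right and rows downward; lengths in m; the calibration is good to about 2 mm. A picture is of the moment at which its call begins.
- manip.sign_off(): hands the job in; it is judged then, once.
The state is a dict: "t": time; "q": joint angles; "qd": joint speeds; "tau": joint torques, N m; "tcp_pos": TCP position; "tool_rot": TCP orientation; "force": force on the tool from outside, world axes, zero at the start; "ft_torque": the same for the moment, N m; "finger_gap": opening from 0.0 (shut) to 1.0 (fully open); "gripper_force": force on a finger pad.
Only numpy, scipy, OpenCV 4.12 (cv2) and the standard library are available. Lean on these libraries where they do the work, as an engineer would, in place of code of your own. Each camera call takes 0.05 s, during which the arm holds its last target. There are 200 camera calls.

TASK

Two of the three aluminium plates on the granite slab rock and one is steady, though all look alike: test them by gently pressing neighbouring corners of a plate in turn with the closed fingers, and do not settle before you have felt at least one plate dip under the fingers. Then take the steel setting master and set it down gently, upright and centred in the red ring of the steady plate; it must never stand on a plate that rocks. Leave the plates lying where they are and everything else undisturbed.

Things in the scene. Friction and masses are not known exactly. Their poses are not given: they have to be found in the camera images.
- plate_a: One of three identical loose grey aluminium plates, 100 x 100 x 10 mm, 0.27 kg, in a row about 122 mm apart on the slab, each on its own 7 mm dark rubber pad that gives about 0.2 mm per N; any may be the steady one. Origin: centre of its underside, 37 mm above the bench; z up, x towards its red ring; top face at z = +0.010. Press 15 mm in from both edges of a corner, no harder than 25 N.
- plate_a_ring (a point): Centre of the red printed ring (39 mm across) on the top face of that plate, 28 mm from the plate's centre towards its x edge; same axes as the plate.
- plate_b: Plate like plate_a, same size and axes. The two rocking plates bear only on a hidden 14 mm wide ridge along one diagonal (either one). Left alone they lie level. About 1 N on a corner off the ridge makes it dip about 2 mm (tilt about 0.05 rad) until it bottoms; let go, it comes back. The two corners on the ridge do not dip.
- plate_b_ring (a point): Centre of the red printed ring (39 mm across) on the top face of that plate, 28 mm from the plate's centre towards its x edge; same axes as the plate.
- plate_c: Plate like plate_a, same size and axes. No corner of the steady plate dips, so its neighbouring corners stop a pressing finger at the same height; on a rocking plate one of two neighbouring corners stops it about 2 mm lower. The places of the steady and the rocking plates change from run to run, and so do the names.
- plate_c_ring (a point): Centre of the red printed ring (39 mm across) on the top face of that plate, 28 mm from the plate's centre towards its x edge; same axes as the plate.
- slab: Fixed grey granite slab, 150 (x) x 390 (y) x 30 mm, that carries the three plates in a row along its y. Origin: centre of its underside on the bench; top at z = +0.030.
- master: Steel setting master: plain upright cylinder, 32 mm diameter, 65 mm high, about 0.4 kg, with a brass-coloured band near its top. Stands on the bench beside the slab, left or right. Origin: centre of its underside, z up.
- jar: Bystander: amber jar with white cap, 44 mm diameter, 75 mm high, on the other side of the slab from the master. Origin: centre of its underside.
- objective: Bystander: black microscope objective, 30 mm diameter, 50 mm high, standing beyond the slab. Origin: centre of its underside.
- collar: Bystander: brass collar, 44 mm outside diameter, 12 mm high, lying beyond the slab. Origin: centre of its underside.
- dish: Bystander: shallow white dish, 80 mm across, 18 mm high, beyond the slab. Origin: centre of its underside.

How it is judged:
By the outcome, as a careful person would: the job done as asked, in the order asked, and still so for the second after the job is handed in, with the robot touching nothing.
It also fails if it takes over 58 s, if anything falls off the work surface, if the arm or the gripper's body presses on something with over 40 N, if the wrist force passes 120 N, or if a joint passes its speed limit or range.

## Working session

There is one attempt and no reset: what is moved stays moved. The work goes in short steps, Python scripts to look and compute and a tool call to move; the robot and the scene stay as the last step left them, time stands still between calls to the robot, and variables do not carry over. Pictures are saved under pics/ and viewed, at most 10 in all, crops included, and the job is handed in when it is done.

Besides the shell and the picture viewer there is one more tool, called after "Call:" by a JSON object that holds its "method" and its "body". drive_tool: Moves the arm, as the interface text tells. Its arguments: {"type":"object","properties":{"plan":{"type":"array"},"newtons":{"type":"number"}},"required":["plan"]}

```bash
mkdir -p pics; ls; python3 - <<'E'
from station import manip
import cv2,numpy as np
s=manip.sense();print({k:np.round(v,4) for k,v in s.items()},manip.finger_overhang)
for n in("scene","top"):
    d=manip.snapshot(n);cv2.imwrite(f"pics/{n}0.png",d["image"][:,:,::-1])
    np.savez(f"{n}0.npz",**d);print(n,d["fov_y"],d["cx"],d["cy"],np.round(d["extrinsics"],4),[k for k in d])
E
```

```text
pics
{'t': np.float64(0.0), 'q': array([-1.4435,  0.5285,  1.4339,  0.    ,  1.1814, -0.1785]), 'qd': array([-0.0008, -0.0003, -0.0005,  0.0013,  0.0001, -0.0005]), 'tau': array([-5.00000e-04, -4.42353e+01, -1.78022e+01, -2.00000e-04,
        8.40000e-03,  0.00000e+00]), 'tcp_pos': array([ 0.1881, -0.5953,  0.2443]), 'tool_rot': array([ 0.9883,  0.1523,  0.    , -0.0011]), 'force': array([1.029 , 0.494 , 1.1622]), 'ft_torque': array([ 0.0157, -0.0247, -0.0009]), 'gripper_force': np.float64(0.0), 'finger_gap': np.float64(1.0016)} 0.014
scene 57.77819363041434 315.8147609962991 200.59132338588398 [[-0.793  -0.4265  0.4351  0.963 ]
 [ 0.6091 -0.5365  0.5841  0.4804]
 [-0.0157  0.7282  0.6852  0.5883]
 [ 0.      0.      0.      1.    ]] ['image', 'z_map', 'fov_y', 'cx', 'cy', 'extrinsics']
top 42.54963763072119 328.03936779058444 190.75477634547525 [[ 0.0283  0.9951 -0.0947  0.4903]
 [-0.9995  0.0266 -0.019  -0.0094]
 [-0.0163  0.0952  0.9953  1.4705]
 [ 0.      0.      0.      1.    ]] ['image', 'z_map', 'fov_y', 'cx', 'cy', 'extrinsics']
```

View pics/scene0.png

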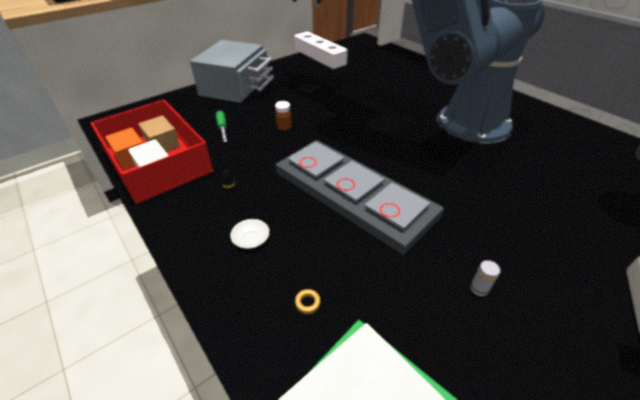

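View pics/top0.png

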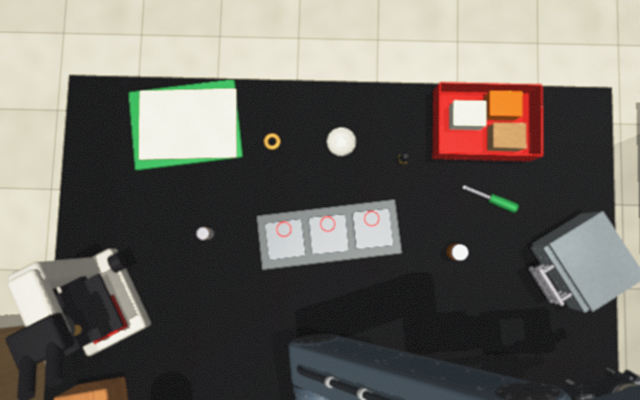

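The scene view shows the slab with three plates. In the top view the rings are at about (284,229), (328,224) and (372,218). The master is at (204,234) to the left (+y), the jar at (459,252), and the dish, collar and objective lie beyond.

```bash
cat > h.py <<'E'
import numpy as np,cv2
def load(n): return dict(np.load(n+".npz"))
def f(d): return 200/np.tan(np.radians(float(d["fov_y"]))/2)
def ray(d,uv,z):
    F=f(d);E=d["extrinsics"];uv=np.atleast_2d(uv).astype(float)
    c=np.c_[(uv[:,0]-d["cx"])/F,-(uv[:,1]-d["cy"])/F,-np.ones(len(uv))]@E[:3,:3].T
    return E[:3,3]+c*((z-E[2,3])/c[:,2])[:,None]
def cloud(d):
    v,u=np.mgrid[:400,:640];F=f(d);Z=d["z_map"];E=d["extrinsics"]
    c=np.stack([(u-d["cx"])/F*Z,-(v-d["cy"])/F*Z,-Z],-1)
    return c@E[:3,:3].T+E[:3,3]
E
python3 - <<'E'
from h import *
for n,rois in(("top0",[(240,195,420,275)]),("scene0",[(270,140,450,250)])):
    d=load(n);im=d["image"].astype(int);P=cloud(d)
    m=((im[...,0]-im[...,1])>40)&((im[...,0]-im[...,2])>30)
    x0,y0,x1,y1=rois[0];k=np.zeros_like(m);k[y0:y1,x0:x1]=1;m&=k
    nl,lab,st,cen=cv2.connectedComponentsWithStats(cv2.dilate(m.astype(np.uint8),np.ones((3,3))))
    for i in range(1,nl):
        if st[i,4]<30: continue
        ys,xs=np.nonzero((lab==i)&m);
        e=cv2.fitEllipse(cv2.convexHull(np.c_[xs,ys].astype(np.int32)))
        print(n,"ring",np.round(e[0],1),np.round(ray(d,e[0],.047),4),"diam",np.round(e[1],1),"zmed",np.median(P[ys,xs,2]).round(4))
    # plates: bright gray
    g=(im.min(-1)>115)&k if n=="top0" else (im.min(-1)>110)&k
    g=(g|m).astype(np.uint8);g=cv2.morphologyEx(g,cv2.MORPH_CLOSE,np.ones((3,3)))
    for c in cv2.findContours(g,cv2.RETR_EXTERNAL,2)[0]:
        if cv2.contourArea(c)<500: continue
        w=ray(d,c[:,0],.047)[:,:2].astype(np.float32)*1000
        r=cv2.minAreaRect(w);print(n,"plate",np.round(r[0],1),np.round(r[1],1),round(r[2],2))
# z levels and distort check
d=load("top0");P=cloud(d)
for n in("top0","scene0"):
    P=cloud(load(n));
    for lo,hi in((.02,.034),(.042,.053)): 
        m=(P[...,2]>lo)&(P[...,2]<hi)&(abs(P[...,0]-.48)<.12)&(abs(P[...,1])<.25);print(n,lo,m.sum(),P[m].mean(0).round(4))
    for lo,hi,yl,yh in((.05,.08,.15,.4),(.05,.09,-.4,-.15)):
        m=(P[...,2]>lo)&(P[...,2]<hi)&(P[...,1]>yl)&(P[...,1]<yh)&(P[...,0]>.3)&(P[...,0]<.6);print(n,"obj",m.sum(),P[m].mean(0).round(4),np.percentile(P[m],[5,95],axis=0).round(3).tolist())
E
```

```text
top0 ring [371.3 218.1] [[ 0.553 -0.104  0.047]] diam [15.7 16.6] zmed 0.0473
top0 ring [327.2 223.4] [[0.5349 0.0176 0.047 ]] diam [15.8 16.6] zmed 0.0462
top0 ring [283.4 228.7] [[0.5169 0.1383 0.047 ]] diam [16.  16.5] zmed 0.0473
top0 plate [506.2  13. ] [147.2 384.4] 8.19
scene0 ring [307.2 162.1] [[ 0.5516 -0.1038  0.047 ]] diam [11.4 18.6] zmed 0.047
scene0 ring [345.5 184. ] [[0.5325 0.0174 0.047 ]] diam [13.3 19.9] zmed 0.0471
scene0 ring [389.4 209.7] [[0.5147 0.1381 0.047 ]] diam [15.5 21.9] zmed 0.0472
scene0 plate [486.4 132.9] [103.9 102.6] 8.5
scene0 plate [504.4  13.3] [103.  103.2] 6.92
scene0 plate [ 523.  -107.2] [103.7 102.4] 7.27
top0 0.02 3157 [0.5037 0.0144 0.0293]
top0 0.042 3631 [0.5072 0.0114 0.047 ]
top0 obj 167 [0.4965 0.2963 0.0601] [[0.45, 0.157, 0.05], [0.523, 0.368, 0.069]]
top0 obj 216 [ 0.4732 -0.3218  0.0708] [[0.453, -0.358, 0.051], [0.51, -0.155, 0.078]]
scene0 0.02 3297 [0.5258 0.0654 0.0293]
scene0 0.042 3880 [0.5059 0.0335 0.0468]
scene0 obj 326 [0.5017 0.3593 0.0625] [[0.487, 0.346, 0.052], [0.513, 0.373, 0.067]]
scene0 obj 165 [ 0.4705 -0.3347  0.0677] [[0.453, -0.355, 0.052], [0.485, -0.322, 0.075]]
```

```bash
cat >> h.py <<'E'
YAW=np.radians(8.4)
ex=np.array([np.cos(YAW),np.sin(YAW)]);ey=np.array([-ex[1],ex[0]])
rings=dict(R=np.array([.5523,-.104]),M=np.array([.5337,.0175]),L=np.array([.516,.1382]))
cen={k:v-.028*ex for k,v in rings.items()}
def delta(s,tgt):
    from scipy.spatial.transform import Rotation as R
    r=R.from_quat(s["tool_rot"]);d=np.array(tgt)-s["tcp_pos"]
    X=r.as_matrix()
    print("tcp",np.round(s["tcp_pos"],4),"zdown",X[:,2].round(3),"yaw",np.degrees(np.arctan2(X[1,0],X[0,0])).round(2),
      "tool delta mm",(X.T@d*1000).round(1),"F",np.round(s["force"],2),"t",round(float(s["t"]),2))
E
python3 - <<'E'
from h import *
from station import manip
s=manip.sense()
for k in"RML":
  for sy in(-1,1): print(k,sy,np.round(cen[k]-.035*ex+sy*.035*ey,4))
delta(s,[*(cen["R"]-.035*ex-.035*ey),.1])
for n,dil in(("top0",0),("scene0",0)):
    d=load(n);P=cloud(d)
    m=(P[...,2]>.012)&(P[...,1]>.3)&(P[...,1]<.42)&(P[...,0]>.44)&(P[...,0]<.57)
    t=m&(P[...,2]>.061)&(P[...,2]<.07)
    v,u=np.nonzero(t);e=cv2.minEnclosingCircle(np.c_[u,v].astype(np.float32))
    w=ray(d,np.c_[u,v],.065)[:,:2]*1000
    print(n,m.sum(),t.sum(),e,ray(d,e[0],.065).round(4),np.round(cv2.minEnclosingCircle(w.astype(np.float32)),1) if 0 else cv2.minEnclosingCircle(w.astype(np.float32)),"z",np.median(P[t][:,2]))
E
```

```text
R -1 [ 0.4951 -0.1478]
R 1 [ 0.4849 -0.0786]
M -1 [ 0.4765 -0.0263]
M 1 [0.4663 0.0429]
L -1 [0.4588 0.0944]
L 1 [0.4486 0.1636]
tcp [ 0.1881 -0.5954  0.2444] zdown [-0.     0.002 -1.   ] yaw 17.52 tool delta mm [ 427.4 -334.1  145.2] F [-0.58 -1.21  0.11] t 0.1
top0 149 90 ((202.796875, 232.71875), 5.722456455230713) [[0.4994 0.357  0.065 ]] ((499.4349060058594, 356.78125), 15.641489028930664) z 0.0648719559398293
scene0 593 237 ((489.0, 268.5), 10.062405586242676) [[0.4996 0.3589 0.065 ]] ((498.708740234375, 359.3177490234375), 17.413299560546875) z 0.06520002985934414
```

Call:
{"method": "drive_tool", "body": {"plan": [[0,0,0,0,0,4.6,-1],[0,0,0,0,0,4.6,-1]]}}

```text
t: 0.3
tcp_pos: [0.1881, -0.5955, 0.2447]
tool_rot: [0.997, 0.071, -0.0, -0.001]
force: [-0.8, 0.2, -0.1]
finger_gap: 0.689
gripper_force: 0.0
```

Call:
{"method": "drive_tool", "body": {"plan": [[0.033,-0.036,0,0,0,0,-1],[0.033,-0.036,0,0,0,0,-1],[0.033,-0.036,0,0,0,0,-1],[0.033,-0.036,0,0,0,0,-1],[0.033,-0.036,0,0,0,0,-1],[0.033,-0.036,0,0,0,0,-1],[0.033,-0.036,0.01,0,0,0,-1],[0.033,-0.036,0.01,0,0,0,-1],[0.033,-0.036,0.01,0,0,0,-1],[0.033,-0.036,0.01,0,0,0,-1]]}}

```text
t: 1.3
tcp_pos: [0.4633, -0.1902, 0.2048]
tool_rot: [0.997, 0.072, -0.0, -0.0]
force: [0.9, -0.8, 0.5]
finger_gap: -0.003
gripper_force: 0.0
```

Call:
{"method": "drive_tool", "body": {"plan": [[0.019,-0.02,0.02,0,0,0,-1],[0.019,-0.02,0.02,0,0,0,-1],[0,0,0.02,0,0,0,-1],[0,0,0.02,0,0,0,-1],[0,0,0.01,0,0,0,-1],[0,0,0,0,0,0,-1]]}}

```text
t: 1.9
tcp_pos: [0.4935, -0.1465, 0.114]
tool_rot: [0.997, 0.072, -0.001, -0.001]
force: [0.0, 0.3, -0.2]
finger_gap: 0.001
gripper_force: 0.0
```

```bash
python3 - <<'E'
from h import *
from station import manip
delta(manip.sense(),[.4951,-.1478,.065])
E
```

```text
tcp [ 0.4935 -0.1465  0.114 ] zdown [-0.003  0.002 -1.   ] yaw 8.31 tool delta mm [ 1.6  1.7 48.9] F [ 0.01  0.27 -0.16] t 1.9
```

Call:
{"method": "drive_tool", "body": {"plan": [[0.0016,0.0017,0.02,0,0,0,-1],[0,0,0.018,0,0,0,-1],[0,0,0.008,0,0,0,-1],[0,0,0.003,0,0,0,-1],[0,0,0.002,0,0,0,-1],[0,0,0.001,0,0,0,-1],[0,0,0,0,0,0,-1]]}}

```text
t: 2.6
tcp_pos: [0.4966, -0.1486, 0.0638]
tool_rot: [0.997, 0.073, 0.0, 0.0]
force: [-0.3, -1.1, 0.3]
finger_gap: -0.001
gripper_force: 0.0
```

Call:
{"method": "drive_tool", "body": {"plan": [[0,0,0.001,0,0,0,-1],[0,0,0,0,0,0,-1]]}}

```text
t: 2.8
tcp_pos: [0.4964, -0.1484, 0.0626]
tool_rot: [0.997, 0.073, 0.0, 0.0]
force: [0.6, -0.2, 1.3]
finger_gap: 0.002
gripper_force: 0.0
```

Call:
{"method": "drive_tool", "body": {"plan": [[0,0,0.001,0,0,0,-1],[0,0,0,0,0,0,-1]]}}

```text
t: 3.0
tcp_pos: [0.4962, -0.1484, 0.0613]
tool_rot: [0.997, 0.073, -0.0, -0.0]
force: [0.7, 0.4, -0.5]
finger_gap: -0.0
gripper_force: 0.0
```

Call:
{"method": "drive_tool", "body": {"plan": [[0,0,0.001,0,0,0,-1],[0,0,0,0,0,0,-1]]}}

```text
t: 3.2
tcp_pos: [0.4963, -0.1484, 0.0604]
tool_rot: [0.997, 0.073, 0.0, 0.0]
force: [-0.8, -0.3, 2.4]
finger_gap: 0.001
gripper_force: 1.5
```

Call:
{"method": "drive_tool", "body": {"plan": [[0,0,0.001,0,0,0,-1],[0,0,0,0,0,0,-1]]}}

```text
t: 3.4
tcp_pos: [0.4963, -0.1484, 0.0597]
tool_rot: [0.997, 0.073, 0.0, 0.0]
force: [-0.8, 1.6, 6.1]
finger_gap: 0.0
gripper_force: 3.1
```

Call:
{"method": "drive_tool", "body": {"plan": [[0,0,-0.015,0,0,0,-1],[0,-0.035,0,0,0,0,-1],[0,-0.035,0,0,0,0,-1],[0,0,0.01,0,0,0,-1],[0,0,0.003,0,0,0,-1],[0,0,0,0,0,0,-1]]}}

```text
t: 4.0
tcp_pos: [0.4863, -0.0796, 0.0607]
tool_rot: [0.997, 0.072, -0.0, -0.0]
force: [0.3, 0.4, 0.9]
finger_gap: -0.004
gripper_force: 0.4
```

Call:
{"method": "drive_tool", "body": {"plan": [[0,0,0.001,0,0,0,-1],[0,0,0,0,0,0,-1]]}}

```text
t: 4.2
tcp_pos: [0.4866, -0.08, 0.0603]
tool_rot: [0.997, 0.072, 0.0, 0.0]
force: [-0.4, -0.0, 0.9]
finger_gap: 0.0
gripper_force: 0.4
```

Call:
{"method": "drive_tool", "body": {"plan": [[0,0,0.001,0,0,0,-1],[0,0,0,0,0,0,-1]]}}

```text
t: 4.4
tcp_pos: [0.4864, -0.0797, 0.0594]
tool_rot: [0.997, 0.072, 0.0, 0.0]
force: [-0.1, -0.9, 0.7]
finger_gap: 0.001
gripper_force: 0.4
```

Call:
{"method": "drive_tool", "body": {"plan": [[0,0,0.001,0,0,0,-1],[0,0,0,0,0,0,-1]]}}

```text
t: 4.6
tcp_pos: [0.4864, -0.0796, 0.0585]
tool_rot: [0.997, 0.073, 0.0, 0.0]
force: [-1.0, -2.3, 3.4]
finger_gap: -0.001
gripper_force: 1.8
```

Call:
{"method": "drive_tool", "body": {"plan": [[0,0,0.001,0,0,0,-1],[0,0,0,0,0,0,-1]]}}

```text
t: 4.8
tcp_pos: [0.4864, -0.0796, 0.0577]
tool_rot: [0.997, 0.073, 0.0, 0.0]
force: [-1.7, -2.4, 7.4]
finger_gap: -0.001
gripper_force: 3.4
```

Call:
{"method": "drive_tool", "body": {"plan": [[0,0,-0.017,0,0,0,-1],[-0.002,-0.027,0,0,0,0,-1],[0,-0.027,0,0,0,0,-1],[0,0,0.01,0,0,0,-1],[0,0,0.002,0,0,0,-1],[0,0,0,0,0,0,-1]]}}

```text
t: 5.4
tcp_pos: [0.4765, -0.0264, 0.0616]
tool_rot: [0.997, 0.072, -0.0, -0.0]
force: [0.6, -0.2, 0.5]
finger_gap: -0.003
gripper_force: 0.0
```

Call:
{"method": "drive_tool", "body": {"plan": [[0,0,0.001,0,0,0,-1],[0,0,0,0,0,0,-1]]}}

```text
t: 5.6
tcp_pos: [0.4768, -0.0267, 0.0612]
tool_rot: [0.997, 0.072, 0.0, 0.0]
force: [0.6, 0.8, 0.8]
finger_gap: 0.003
gripper_force: 0.0
```

Call:
{"method": "drive_tool", "body": {"plan": [[0,0,0.001,0,0,0,-1],[0,0,0,0,0,0,-1]]}}

```text
t: 5.8
tcp_pos: [0.4766, -0.0264, 0.0604]
tool_rot: [0.997, 0.072, 0.0, 0.0]
force: [0.4, -0.2, 0.6]
finger_gap: 0.0
gripper_force: 0.3
```

Call:
{"method": "drive_tool", "body": {"plan": [[0,0,0.001,0,0,0,-1],[0,0,0,0,0,0,-1]]}}

```text
t: 6.0
tcp_pos: [0.4764, -0.0261, 0.0593]
tool_rot: [0.997, 0.072, 0.0, 0.0]
force: [-0.5, -0.1, 1.9]
finger_gap: -0.004
gripper_force: 0.4
```

Call:
{"method": "drive_tool", "body": {"plan": [[0,0,0.001,0,0,0,-1],[0,0,0,0,0,0,-1]]}}

```text
t: 6.2
tcp_pos: [0.4764, -0.0261, 0.0585]
tool_rot: [0.997, 0.073, 0.0, 0.0]
force: [-1.1, -1.4, 3.6]
finger_gap: 0.002
gripper_force: 1.7
```

Call:
{"method": "drive_tool", "body": {"plan": [[0,0,0.001,0,0,0,-1],[0,0,0,0,0,0,-1]]}}

```text
t: 6.4
tcp_pos: [0.4765, -0.0261, 0.0577]
tool_rot: [0.997, 0.073, 0.0, 0.0]
force: [-0.5, -1.6, 6.7]
finger_gap: 0.005
gripper_force: 3.3
```

Call:
{"method": "drive_tool", "body": {"plan": [[0,0,-0.017,0,0,0,-1],[0,-0.035,0,0,0,0,-1],[0,-0.035,0,0,0,0,-1],[0,0,0.01,0,0,0,-1],[0,0,0.002,0,0,0,-1],[0,0,0,0,0,0,-1]]}}

```text
t: 7.0
tcp_pos: [0.4662, 0.043, 0.0617]
tool_rot: [0.997, 0.072, -0.0, -0.0]
force: [0.8, -0.7, -0.3]
finger_gap: -0.001
gripper_force: 0.0
```

Call:
{"method": "drive_tool", "body": {"plan": [[0,0,0.001,0,0,0,-1],[0,0,0,0,0,0,-1]]}}

```text
t: 7.2
tcp_pos: [0.4665, 0.0425, 0.0612]
tool_rot: [0.997, 0.072, 0.0, 0.0]
force: [0.7, 1.1, -0.6]
finger_gap: -0.002
gripper_force: 0.0
```

Call:
{"method": "drive_tool", "body": {"plan": [[0,0,0.001,0,0,0,-1],[0,0,0,0,0,0,-1]]}}

```text
t: 7.4
tcp_pos: [0.4666, 0.0427, 0.0605]
tool_rot: [0.997, 0.072, 0.0, 0.0]
force: [-0.3, -1.6, 2.5]
finger_gap: 0.002
gripper_force: 1.3
```

Call:
{"method": "drive_tool", "body": {"plan": [[0,0,-0.014,0,0,0,-1],[0,-0.026,0,0,0,0,-1],[0,-0.026,0,0,0,0,-1],[0,0,0.01,0,0,0,-1],[0,0,0.002,0,0,0,-1],[0,0,0,0,0,0,-1]]}}

```text
t: 8.0
tcp_pos: [0.4586, 0.0942, 0.0617]
tool_rot: [0.997, 0.072, -0.001, -0.0]
force: [0.2, -0.2, -0.8]
finger_gap: -0.003
gripper_force: 0.0
```

Call:
{"method": "drive_tool", "body": {"plan": [[0,0,0.001,0,0,0,-1],[0,0,0,0,0,0,-1]]}}

```text
t: 8.2
tcp_pos: [0.4589, 0.094, 0.0612]
tool_rot: [0.997, 0.072, -0.0, 0.0]
force: [0.4, -0.1, -0.3]
finger_gap: 0.004
gripper_force: 0.0
```

Call:
{"method": "drive_tool", "body": {"plan": [[0,0,0.001,0,0,0,-1],[0,0,0,0,0,0,-1]]}}

```text
t: 8.4
tcp_pos: [0.4589, 0.0942, 0.0605]
tool_rot: [0.997, 0.072, 0.0, 0.0]
force: [0.5, -1.4, 3.5]
finger_gap: 0.001
gripper_force: 1.4
```

Call:
{"method": "drive_tool", "body": {"plan": [[0,0,0.001,0,0,0,-1],[0,0,0,0,0,0,-1]]}}

```text
t: 8.6
tcp_pos: [0.4589, 0.0943, 0.0597]
tool_rot: [0.997, 0.073, 0.0, 0.0]
force: [0.0, -4.1, 6.2]
finger_gap: 0.001
gripper_force: 3.2
```

Call:
{"method": "drive_tool", "body": {"plan": [[0,0,-0.015,0,0,0,-1],[0,-0.035,0,0,0,0,-1],[0,-0.035,0,0,0,0,-1],[0,0,0.01,0,0,0,-1],[0,0,0.002,0,0,0,-1],[0,0,0,0,0,0,-1]]}}

```text
t: 9.2
tcp_pos: [0.4482, 0.1635, 0.0617]
tool_rot: [0.997, 0.072, -0.001, 0.0]
force: [0.7, -0.7, 0.5]
finger_gap: -0.0
gripper_force: 0.0
```

Call:
{"method": "drive_tool", "body": {"plan": [[0,0,0.001,0,0,0,-1],[0,0,0,0,0,0,-1]]}}

```text
t: 9.4
tcp_pos: [0.4488, 0.1632, 0.0612]
tool_rot: [0.997, 0.072, -0.0, 0.0]
force: [0.7, 0.6, 0.2]
finger_gap: -0.003
gripper_force: 0.0
```

Call:
{"method": "drive_tool", "body": {"plan": [[0,0,0.001,0,0,0,-1],[0,0,0,0,0,0,-1]]}}

```text
t: 9.6
tcp_pos: [0.4488, 0.1634, 0.0605]
tool_rot: [0.997, 0.072, 0.0, 0.0]
force: [-0.9, -2.2, 2.6]
finger_gap: 0.005
gripper_force: 1.3
```

Call:
{"method": "drive_tool", "body": {"plan": [[0,0,0.001,0,0,0,-1],[0,0,0,0,0,0,-1]]}}

```text
t: 9.8
tcp_pos: [0.4488, 0.1635, 0.0597]
tool_rot: [0.997, 0.073, 0.0, 0.0]
force: [0.1, -4.4, 6.3]
finger_gap: -0.003
gripper_force: 3.1
```

Call:
{"method": "drive_tool", "body": {"plan": [[0,0,-0.03,0,0,0,-1],[0,0,-0.04,0,0,0,-1],[0,0,-0.03,0,0,0,1],[0.0157,-0.037,0,0,0,0,1],[0.0157,-0.037,0,0,0,0,1],[0.0157,-0.037,0,0,0,0,1],[0.0157,-0.037,0,0,0,0,1],[0.0157,-0.037,0,0,0,0,1],[0,0,0,0,0,0,1],[0,0,0,0,0,0,1]]}}

```text
t: 10.8
tcp_pos: [0.4986, 0.3589, 0.1586]
tool_rot: [0.997, 0.073, -0.001, 0.0]
force: [0.3, -0.2, -0.1]
finger_gap: 0.995
gripper_force: 0.0
```

```bash
python3 - <<'E'
from h import *
from station import manip
delta(manip.sense(),[.4993,.358,.037])
d=manip.snapshot("scene");cv2.imwrite("pics/s1.png",cv2.resize(d["image"][130:330,260:580,::-1],(800,500)))
E
```

```text
tcp [0.4986 0.3589 0.1586] zdown [-0.001 -0.001 -1.   ] yaw 8.43 tool delta mm [  0.7   0.9 121.6] F [ 0.32 -0.24 -0.13] t 10.8
```

View pics/s1.png

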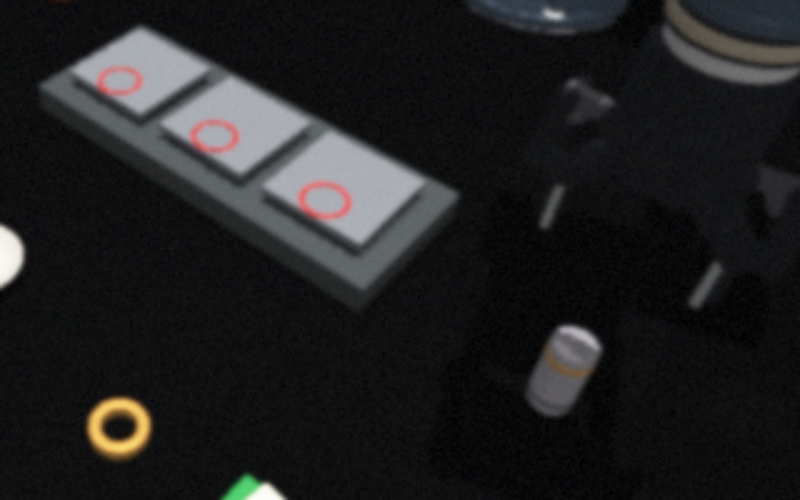

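The crop shows the plates undisturbed. The open gripper stands above the master at about (565,370), with a finger on each side of it. Going down to grasp it.

Call:
{"method": "drive_tool", "body": {"plan": [[0.0007,0.0009,0.03,0,0,0,1],[0,0,0.03,0,0,0,1],[0,0,0.02,0,0,0,1],[0,0,0.02,0,0,0,1],[0,0,0.013,0,0,0,1],[0,0,0.008,0,0,0,1],[0,0,0,0,0,0,1],[0,0,0,0,0,0,1]]}}

```text
t: 11.65
tcp_pos: [0.5007, 0.3576, 0.0389]
tool_rot: [0.997, 0.072, 0.0, -0.0]
force: [0.5, 0.4, 0.2]
finger_gap: 0.997
gripper_force: 0.0
```

Call:
{"method": "drive_tool", "body": {"plan": [[0,0,0,0,0,0,-1],[0,0,0,0,0,0,-1],[0,0,0,0,0,0,-1],[0,0,0,0,0,0,-1],[0,0,0,0,0,0,-1],[0,0,0,0,0,0,-1]], "newtons": 40}}

```text
t: 12.25
tcp_pos: [0.5005, 0.358, 0.0389]
tool_rot: [0.997, 0.073, 0.0, -0.0]
force: [-0.5, 0.7, 4.0]
finger_gap: 0.363
gripper_force: 39.5
```

```bash
python3 - <<'E'
from h import *
from station import manip
delta(manip.sense(),[.4993,.358,.037])
E
```

```text
tcp [0.5005 0.358  0.0389] zdown [ 0.001  0.001 -1.   ] yaw 8.33 tool delta mm [-1.2 -0.2  1.9] F [-0.54  0.69  4.04] t 12.25
```

Call:
{"method": "drive_tool", "body": {"plan": [[0,0,-0.01,0,0,0,-1],[0,0,-0.02,0,0,0,-1],[0,0,-0.03,0,0,0,-1],[0,0,-0.02,0,0,0,-1],[0,0,0,0,0,0,-1]]}}

```text
t: 12.75
tcp_pos: [0.5018, 0.3583, 0.1209]
tool_rot: [0.997, 0.073, 0.003, -0.001]
force: [0.7, -0.0, -3.8]
finger_gap: 0.361
gripper_force: 40.3
```

Call:
{"method": "drive_tool", "body": {"plan": [[-0.001,0.012,0,0,0,0,-1],[-0.002,0.024,0,0,0,0,-1],[-0.002,0.033,0,0,0,0,-1],[-0.003,0.036,0,0,0,0,-1],[-0.003,0.036,0,0,0,0,-1],[-0.003,0.036,0,0,0,0,-1],[-0.002,0.025,0,0,0,0,-1],[-0.001,0.012,0,0,0,0,-1],[0,0.006,0,0,0,0,-1],[0,0,0,0,0,0,-1]]}}

```text
t: 13.75
tcp_pos: [0.5149, 0.1371, 0.1176]
tool_rot: [0.997, 0.072, -0.001, -0.0]
force: [0.0, 0.3, -3.6]
finger_gap: 0.365
gripper_force: 40.3
```

```bash
python3 - <<'E'
from h import *
from station import manip
s=manip.sense();delta(s,[*rings["L"],.086]);print(s["gripper_force"])
for n in("scene","top"):
    d=manip.snapshot(n);np.savez(n+"1.npz",**d)
    cv2.imwrite(f"pics/{n}2.png",cv2.resize(d["image"][120:280,230:486,::-1],(800,500)))
E
```

```text
tcp [0.5149 0.1371 0.1176] zdown [-0.001  0.    -1.   ] yaw 8.26 tool delta mm [ 1.3 -1.  31.6] F [ 0.04  0.27 -3.58] t 13.75
40.333372950553894
```

View pics/scene2.png

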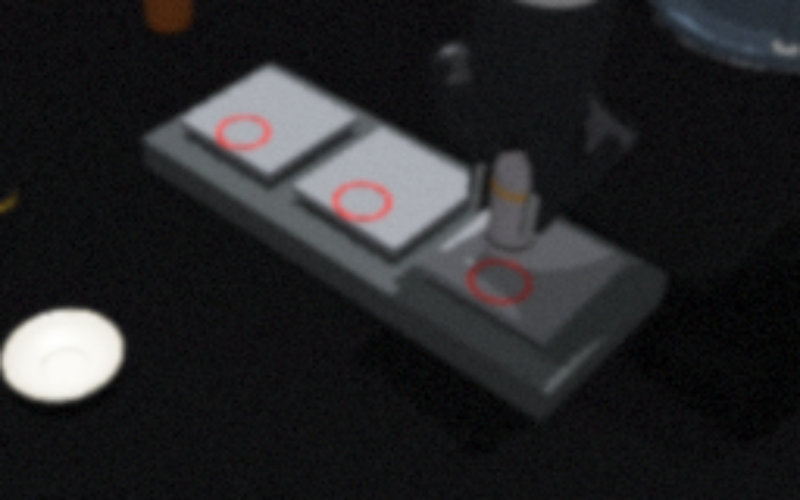

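Scene crop: the held master is at (510,205), upright, just above the steady plate, whose ring is at (500,283). Next I measure its offset from the ring in the same camera.

```bash
python3 - <<'E'
from h import *
from scipy.optimize import least_squares
def fit(P,m,im):
    p=P[m][:,:2]
    r=least_squares(lambda c:np.hypot(*(p-c).T)-.016,p.mean(0)-[.01,.008],loss="soft_l1",f_scale=.001)
    return r.x,len(p),np.sqrt(np.mean(r.fun**2))
d=load("scene0");P=cloud(d)
m=(P[...,2]>.012)&(P[...,2]<.055)&(np.hypot(P[...,0]-.4993,P[...,1]-.358)<.024)
print("bench",fit(P,m,0))
d=load("scene1");P=cloud(d);im=d["image"].astype(int)
# tool-frame window to exclude fingers
c=np.array([.5149,.1371]);u=(P[...,:2]-c)@ex;v=(P[...,:2]-c)@ey
m=(P[...,2]>.085)&(P[...,2]<.135)&(abs(v)<.012)&(u>-.005)&(u<.025)
x,n,e=fit(P,m,0);print("held",x,n,e,"rel tcp tool x,slab y",(x-c)@ex*1e3,(x-c)@ey*1e3)
vv,uu=np.nonzero(m);print("px",uu.mean(),vv.mean())
R=np.array([.5147,.1381]);print("to ring(scene), tool x,y mm",(R-x)@ex*1e3,-(R-x)@ey*1e3)
k=(im[...,0]-im[...,1]>40)&(P[...,2]<.06);vv,uu=np.nonzero(k&(np.mgrid[:400,:640][1]>370)&(np.mgrid[:400,:640][1]<410)&(np.mgrid[:400,:640][0]>195)&(np.mgrid[:400,:640][0]<225))
print("ring px now",uu.mean(),vv.mean(),len(uu))
E
```

```text
bench (array([0.49672183, 0.35800351]), 306, np.float64(0.000642197211637947))
held [0.51106437 0.1365116 ] 205 0.000808972604770598 rel tcp tool x,slab y -3.8804386296127604 -0.0217660961493155
px 390.7170731707317 189.89756097560976
to ring(scene), tool x,y mm 3.8286671915825963 -1.0402550348247837
ring px now 388.87640449438203 210.31460674157304 89
```

```bash
python3 - <<'E'
from h import *
d=load("top0");g=d["image"].astype(float).sum(2)/3
w=g[222:246,190:220];print(np.round(w[::1,5:25]).astype(int))
b=np.clip(w-30,0,None)
v,u=np.mgrid[222:246,190:220]
rows=(b*v).sum()/b.sum();cols=(b*u).sum()/b.sum();print("sil centroid",cols,rows,ray(d,[cols,rows],.055))
# saturated mask threshold half of edge per column
m=(w>70).astype(np.uint8);c=max(cv2.findContours(m,0,1)[0],key=cv2.contourArea)[:,0]+[190,222]
print(cv2.minAreaRect(c.astype(np.float32)),c.min(0),c.max(0))
E
```

```text
[[ 35  33  35  29  30  31  34  33  34  28  30  31  30  31  28  35  30  28
   34  32]
 [ 29  30  30  32  33  27  31  27  33  33  32  29  32  32  36  30  28  29
   35  33]
 [ 29  30  29  28  29  33  31  30  31  31  30  34  32  35  28  34  34  33
   33  32]
 [ 34  31  31  28  30  29  25  29  32  32  26  25  24  26  30  30  35  31
   28  31]
 [ 26  27  31  29  40  51  57  67  68  65  57  43  34  26  23  23  28  28
   33  35]
 [ 29  24  30  48  81 109 128 133 135 131 115  87  64  51  46  37  33  33
   29  31]
 [ 31  34  49  91 141 177 195 199 201 197 175 138 105  80  70  63  50  36
   31  33]
 [ 26  46  92 141 184 214 223 224 224 225 217 186 146 108  90  82  67  55
   36  30]
 [ 35  77 132 183 213 223 225 224 226 227 226 218 181 136 107  93  83  66
   47  35]
 [ 47  97 164 207 222 222 223 224 224 226 227 226 205 159 115  92  88  77
   64  44]
 [ 50 108 177 217 222 221 222 223 224 226 228 228 220 175 119  93  89  84
   69  50]
 [ 56 115 179 219 223 222 222 222 224 226 227 229 223 183 123  91  91  89
   75  50]
 [ 55 117 179 220 225 223 222 222 223 224 228 228 220 174 118  90  94  91
   75 
[... 385 characters left out ...]
5 111  84  72  70  61  50  40  34
   30  32]
 [ 30  32  30  30  39  59  79  87  85  71  58  46  41  43  41  35  35  31
   35  30]
 [ 28  31  32  25  28  30  35  36  35  37  27  31  32  28  32  32  31  29
   32  30]
 [ 30  30  32  24  32  31  24  28  26  28  33  34  32  29  32  31  34  31
   29  30]
 [ 29  33  35  31  27  25  33  33  25  30  33  33  31  31  34  32  30  32
   32  34]
 [ 31  32  29  31  29  31  30  36  30  36  31  30  33  30  35  37  33  29
   32  30]
 [ 33  28  32  29  31  31  36  34  33  32  29  36  37  30  32  32  31  33
   28  32]]
sil centroid 203.33123263375703 233.13194206325744 [[0.49841291 0.3581098  0.055     ]]
((204.5, 233.5), (13.0, 17.0), 90.0) [196 227] [213 240]
```

Call:
{"method": "drive_tool", "body": {"plan": [[0.0039,-0.0005,0,0,0,0,-1],[0,0,0.01,0,0,0,-1],[0,0,0.01,0,0,0,-1],[0,0,0.006,0,0,0,-1],[0,0,0.002,0,0,0,-1],[0,0,0,0,0,0,-1],[0,0,0,0,0,0,-1]]}}

```text
t: 14.55
tcp_pos: [0.5192, 0.1385, 0.0903]
tool_rot: [0.997, 0.072, 0.0, -0.0]
force: [0.7, -0.1, -3.9]
finger_gap: 0.366
gripper_force: 40.3
```

```bash
python3 - <<'E'
from h import *
from station import manip
s=manip.sense();delta(s,[.5188,.138,.0859])
d=manip.snapshot("scene");np.savez("scene3.npz",**d)
cv2.imwrite("pics/s3.png",cv2.resize(d["image"][160:240,340:468,::-1],(800,500),interpolation=2))
E
```

```text
tcp [0.5192 0.1385 0.0903] zdown [ 0.  0. -1.] yaw 8.31 tool delta mm [-0.5  0.5  4.4] F [ 0.67 -0.07 -3.91] t 14.55
```

View pics/s3.png

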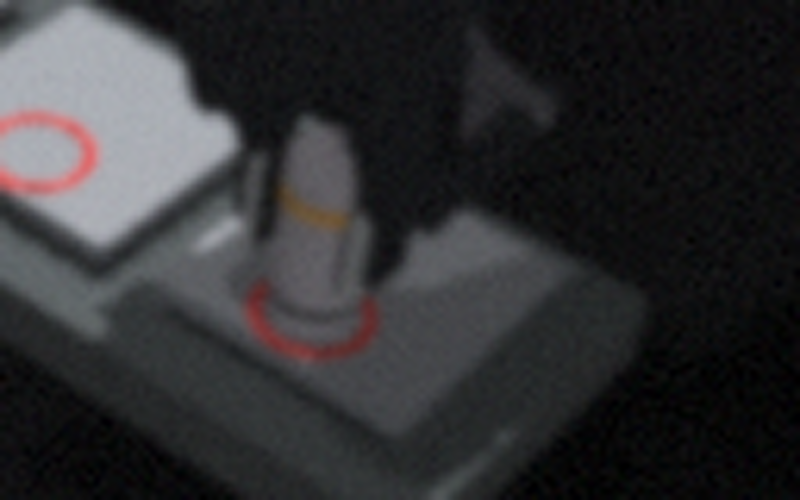

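The crop shows the master's base at about (315,310), hovering about 4 mm above the ring (248–378 wide) and centred sideways. Lowering gently.

Call:
{"method": "drive_tool", "body": {"plan": [[-0.0003,0.0003,0.001,0,0,0,-1],[0,0,0.001,0,0,0,-1],[0,0,0.001,0,0,0,-1],[0,0,0,0,0,0,-1]]}}

```text
t: 15.0
tcp_pos: [0.5187, 0.1382, 0.0873]
tool_rot: [0.997, 0.073, -0.0, -0.0]
force: [-0.7, 0.5, -4.8]
finger_gap: 0.36
gripper_force: 40.3
```

Call:
{"method": "drive_tool", "body": {"plan": [[0,0,0.0005,0,0,0,-1],[0,0,0.0005,0,0,0,-1],[0,0,0,0,0,0,-1]]}}

```text
t: 15.3
tcp_pos: [0.5188, 0.1382, 0.0862]
tool_rot: [0.997, 0.073, -0.0, -0.0]
force: [-0.1, -0.2, -3.9]
finger_gap: 0.366
gripper_force: 40.3
```

Call:
{"method": "drive_tool", "body": {"plan": [[0,0,0.0005,0,0,0,-1],[0,0,0,0,0,0,-1],[0,0,0,0,0,0,-1]]}}

```text
t: 15.6
tcp_pos: [0.5189, 0.1382, 0.0859]
tool_rot: [0.997, 0.073, 0.0, -0.0]
force: [-0.5, -0.9, -3.5]
finger_gap: 0.366
gripper_force: 40.3
```

Call:
{"method": "drive_tool", "body": {"plan": [[0,0,0.0005,0,0,0,-1],[0,0,0,0,0,0,-1]]}}

```text
t: 15.8
tcp_pos: [0.5189, 0.1382, 0.0855]
tool_rot: [0.997, 0.073, 0.0, -0.0]
force: [-0.9, 0.2, -2.6]
finger_gap: 0.363
gripper_force: 40.3
```

Call:
{"method": "drive_tool", "body": {"plan": [[0,0,0.0005,0,0,0,-1],[0,0,0,0,0,0,-1],[0,0,0,0,0,0,-1]]}}

```text
t: 16.1
tcp_pos: [0.5189, 0.1382, 0.0851]
tool_rot: [0.997, 0.073, 0.0, 0.0]
force: [-0.7, -0.5, -0.2]
finger_gap: 0.362
gripper_force: 40.4
```

Call:
{"method": "drive_tool", "body": {"plan": [[0,0,0.0003,0,0,0,-1],[0,0,0,0,0,0,-1]]}}

```text
t: 16.3
tcp_pos: [0.5189, 0.1382, 0.0847]
tool_rot: [0.997, 0.073, 0.0, 0.0]
force: [-0.1, -1.0, 2.7]
finger_gap: 0.364
gripper_force: 40.6
```

Call:
{"method": "drive_tool", "body": {"plan": [[0,0,0,0,0,0,-0.2],[0,0,0,0,0,0,0],[0,0,0,0,0,0,0.3],[0,0,0,0,0,0,0.5],[0,0,0,0,0,0,0.5]]}}

```text
t: 16.8
tcp_pos: [0.5189, 0.1382, 0.0845]
tool_rot: [0.997, 0.073, 0.0, 0.0]
force: [-0.1, -0.6, -0.7]
finger_gap: 0.747
gripper_force: 0.0
```

Call:
{"method": "drive_tool", "body": {"plan": [[0,0,-0.01,0,0,0,0.5],[0,0,-0.03,0,0,0,0.5],[0,0,-0.04,0,0,0,0.5],[0,0,-0.04,0,0,0,0.5],[-0.03,-0.03,-0.01,0,0,0,0.5],[-0.03,-0.04,0,0,0,0,0.5],[-0.03,-0.04,0,0,0,0,0.5],[0,-0.04,0,0,0,0,0.5],[0,0,0,0,0,0,0.5]]}}

```text
t: 17.7
tcp_pos: [0.4066, 0.2772, 0.2157]
tool_rot: [0.997, 0.075, 0.001, -0.001]
force: [0.2, -0.8, -0.5]
finger_gap: 0.746
gripper_force: 0.0
```

```bash
python3 - <<'E'
from h import *
from station import manip
d=manip.snapshot("scene");t=manip.snapshot("top");np.savez("scene4.npz",**d);np.savez("top4.npz",**t)
a=cv2.resize(d["image"][130:230,270:430,::-1],(800,500),interpolation=2)
cv2.imwrite("pics/s4.png",a);cv2.imwrite("pics/t4.png",cv2.resize(t["image"][190:280,240:384,::-1],(800,500),interpolation=2))
P=cloud(d)
m=(P[...,2]>.06)&(P[...,2]<.1)&(np.hypot(P[...,0]-.516,P[...,1]-.138)<.026)
from scipy.optimize import least_squares
p=P[m][:,:2];r=least_squares(lambda c:np.hypot(*(p-c).T)-.016,[.51,.135],loss="soft_l1",f_scale=.001);print(r.x,"ring scene .5147 .1381")
P=cloud(t);q=(P[...,2]>.108)&(P[...,2]<.118)&(np.hypot(P[...,0]-.516,P[...,1]-.138)<.03);print(q.sum(),P[q].mean(0))
g=t["image"].astype(int)
E
```

```text
[0.51502123 0.13755918] ring scene .5147 .1381
97 [0.51765622 0.1370833  0.11177277]
```

View pics/s4.png

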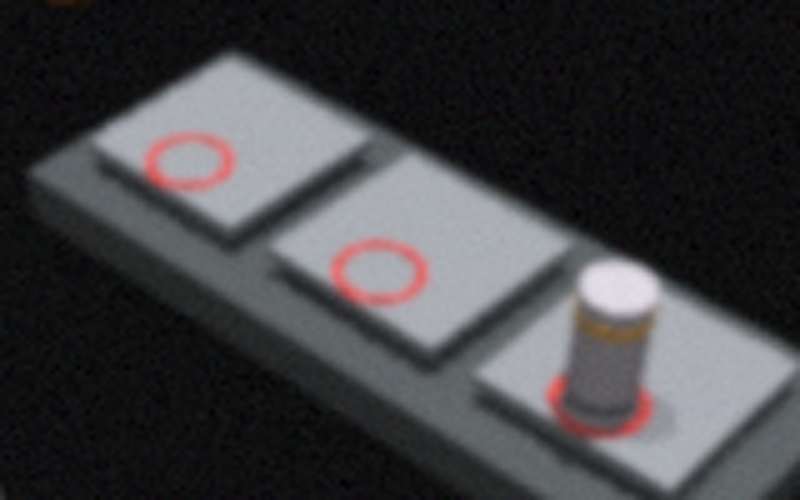

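View pics/t4.png

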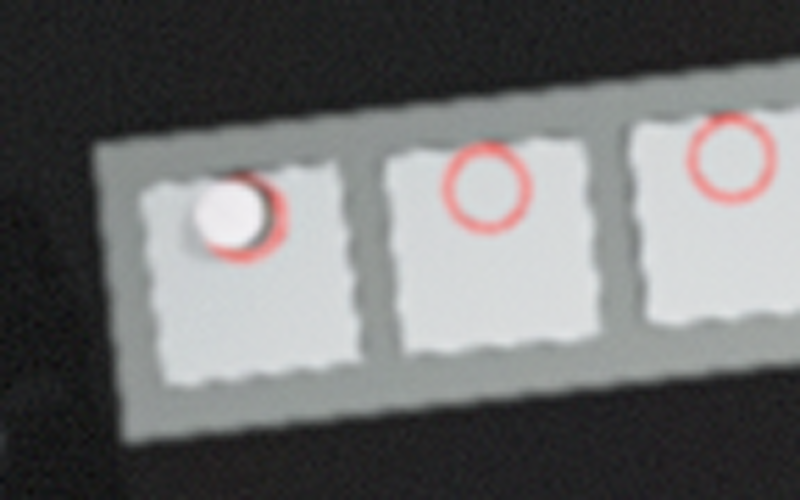

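Both crops show the master upright inside the left plate's ring. In the scene view its base is at (605,410), with red showing all round. Measured offset from the ring is about 1 mm, and the plates haven't moved.

```bash
python3 -c "
from station import manip
print(manip.sense()['force'],manip.sign_off())"
```

```text
the job is handed in; nothing more can be done
[-0.25609163  0.38132837  0.66077582] None
```

The right and middle plates each dipped about 2 mm at one corner and the left one held steady, so I set the master upright in the left plate's ring, about 1 mm off centre by camera, and handed the job in at about 18 s.

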